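Nip the mended notebook in the screw press

ROBOT

A 6-joint arm with a two-finger parallel gripper is mounted at the origin on a cart in front of the work surface, level with it; the furniture and walls round the work are solid. World frame = base frame: x ahead of the robot, y to its left, z up, the work surface at z = 0. Lengths are in mm, angles in rad, forces in N, time in s.
With the tool pointing down it reaches from about 275 to 750 mm from the base axis. Payload 10.2 kg.
Tool frame: the origin (TCP) lies where the fingers leave the gripper's body, on its centre line; the fingertips stand 73 mm ahead of it and the grasp point (between the pads) lies 54 mm ahead of it; z points along the fingers, y is the line along which they close (so a half turn about z gives the same grasp; the last joint's range is limited). The gripper opens to 85 mm and grips with 20 to 120 N. Pads are 22 mm wide; open, the fingers measure 114 mm over their backs; the gripper's body (76 mm by 85 mm) begins 54 mm behind the grasp point. The pads swing forward as they close: fully open they stand 13 mm farther back than shut.
Start: joints at [-1.437, 0.313, 1.498, -0, 1.331, -0.223], TCP at [183.358, -491.947, 303.894] pointing down, gripper open.
Joint ranges: [-2.94, 2.94], [-0.97, 2.17], [0.19, 2.56], [-1.23, 4.37], [0.02, 3.11], [-2.88, 2.88]. Speed limits (rad/s): [2.39, 2.39, 3.01, 3.14, 3.14, 3.14].

INTERFACE

Orientations are given as a unit quaternion [w, x, y, z].
In Python, from rig import ctrl gives the robot as it stands.
- The arm moves only by the shell command python3 -m creep 'ROWS' [OPENING] [FORCE]. ROWS is JSON, a list that holds one entry, the list of rows, each a list of 6 numbers: the shift along the world's x, y, z in units of 25 mm (1.0 is 25 mm), then the turn, a rotation vector about the world's x, y, z in units of 5 degrees (1.0 is 5 degrees). In form: [[[x, y, z, ax, ay, az], ...]]. A call has 1 to 20 rows; each row is the pose to reach, as a shift and turn from the pose commanded when the call began; what a row does not reach only later rows make up. A row lasts 1/12 s, in which the tool goes at most 41.7 mm and 7.16 degrees, less where a joint would pass 70% of its speed; a pose out of reach is approached as far as the arm can. A call with a gripper value outside its range is refused whole. OPENING is the finger opening in mm, from 0 to 85.4, set as the call begins (- or left out, the last holds). The fingers move at their own pace and stop on an object; FORCE is the grip in N (left out, the last holds). Time passes only in rows, so rows that repeat a pose let the fingers close. It gives the time, the measured TCP pose, the force, the opening and the grip force at its end, in the units of the state.
- ctrl.sense(): the state, without advancing time (a new reading comes with each control period).
- ctrl.capture(name): name is "scene" or "top"; returns a dict with "image" (384x512x3 uint8, red, green, blue), "fx", "fy", "cx", "cy" (pixels), "R" (3x3) and "t" (3): a world point X has camera coordinates R X + t. Camera axes: x right, y down, z forward; pixel columns grow to the right and rows downward; lengths in mm; the calibration is good to about 2 mm. A picture is of the moment at which its call begins. There is no depth.
- ctrl.finish_job(): hands the job in; it is judged then, once.
The state is a dict: "time_s": time; "joints": joint angles; "dq": joint speeds; "tau": joint torques, N m; "eef_pos": TCP position; "ee_rot": TCP orientation; "force": force on the tool from outside, world axes, zero at the start; "wrist_torque": the same for the moment, N m; "grip_width": opening from 0.0 (shut) to 1.0 (fully open); "grip_force": force on a finger pad.
Only numpy, scipy, OpenCV 4.12 (cv2) and the standard library are available. Lean on these libraries where they do the work, as an engineer would, in place of code of your own. Each camera call takes 0.05 s, during which the arm holds its last target. There are 200 camera calls.

TASK

The cover of the dark blue notebook lying in the mouth of the small screw press has just been glued and must dry under pressure. With a fingertip, push the notebook along the deck until its inner end sits flat against the back stop; then push the arms of the three-armed wheel round, clockwise as seen from above, with one finger until the pressing board comes down and bears firmly on the notebook, and leave it clamped. Do not pick the notebook up, and leave the other things on the desk where they are.

Things in the scene. Friction and masses are not known exactly. Their poses are not given: they have to be found in the camera images.
- press: Small screw press fixed on the worktop: plywood deck, grey crossbar on two steel columns, pressing board, screw with a three-armed wheel on top. Origin on the worktop under the screw axis; x points from the open mouth (-x) to the back, z up. Deck top 24 mm above the worktop, x = -105 to +115 mm, y = +-109 mm. Columns at x = 0, y = +-93 mm: 15 mm thick, feet 22 mm wide.
- back_stop (a point): Middle of the face of the back stop, at the deck's top: a dark wooden ledge across the back of the deck, 12 mm high and 130 mm wide. It lies at x = +91 mm of the press; same axes as the press.
- crossbar_top (a point): Middle of the crossbar's top on the screw axis, 130 mm above the worktop (fixed). The bar is 36 mm wide along the press's x and 224 mm long along its y. On it stand a nut over each column (y = +-93 mm), 17 mm high, and a round boss under the wheel, 42 mm across and 9 mm high.
- platen: The pressing board: plywood 180 x 150 x 15 mm (x, y, z of the press), a steel strap on top. Origin at the centre of its underside, on the screw axis. It only goes straight up and down, driven by the wheel: 12 mm a turn (1.91 mm per rad), down for clockwise seen from above. It starts 9 to 16 mm above the notebook.
- wheel_hub (a point): Centre of the wheel, on the screw axis at mid-height of the arms, 130 mm above the board's underside; sinks with it (to 168 mm above the worktop when clamped). x points along one arm, the others at +-120 deg; z up; turns with the wheel. Arms: level rods 10 mm thick ending in black balls 19 mm across, 57.5 mm from the axis. Hub 34 mm across, its top 14 mm above mid-arm; free space between the arms.
- wheel (a joint): Turn of the wheel, rad; grows clockwise seen from above (0 = board fully up). Friction about 0.15 N m: 3 to 4 N at 50 mm from the axis turn it; it stays where it is left and the screw holds the pressure. When the board meets the notebook the wheel goes stiff within 0.1 to 0.2 rad; pushed on with 6 to 9 N at 50 mm it is firmly clamped.
- notebook: Dark blue notebook 206 x 135 x 14 mm, 0.2 to 0.4 kg, loose on the deck under the raised board, near end sticking out of the mouth. Origin at the centre of its underside, x along its length towards the stop, z up. Starts 13 to 30 mm short of the stop, up to 0.07 rad askew; play of 14 mm to the column feet on either side. At home its origin is at x = -12 mm of the press.
- notebook_end (a point): Middle of the notebook's near end face (the end to push), at half its thickness: 31 mm above the worktop; axes as the notebook. At home it is at x = -115 mm of the press, 25 mm out from under the board and 10 mm out over the deck's front edge, so a pushing finger may reach below the deck's top.
- glue_stick: Bystander: glue stick standing upright beside the press, 26 mm across, 90 mm high; origin at its foot.
- binder_clip: Bystander: black binder clip, 38 x 32 x 20 mm, beside the press; origin at its underside.
- eraser: Bystander: eraser, 22 x 46 x 13 mm, beside the press; origin at its underside.
- ballpen: Bystander: ball pen 142 mm long, 12 mm thick, lying beside the press; origin at its middle.
- rubber_stamp: Bystander: rubber stamp with a turned wooden handle, 33 x 38 mm, 72 mm high, standing on the worktop to the right; origin at its foot.
- sticky_notes: Bystander: pad of sticky notes, 76 x 76 x 13 mm, on the worktop to the right.
- usb_stick: Bystander: USB stick, 53 x 18 x 9 mm, on the worktop to the right.

How it is judged:
By the outcome, as a careful person would: the job done as asked, in the order asked, and still so for the second after the job is handed in, with the robot touching nothing.
It also fails if it takes over 67 s, if anything falls off the work surface, if the arm or the gripper's body presses on something with over 40 N, if the wrist force passes 120 N, or if a joint passes its speed limit or range.

## Working session

There is one attempt and no reset: what is moved stays moved. The work goes in short steps, Python scripts to look and compute and a shell command to move; the robot and the scene stay as the last step left them, time stands still between calls to the robot, and variables do not carry over. Pictures are saved under pics/ and viewed, at most 10 in all, crops included, and the job is handed in when it is done.

```bash
ls; mkdir -p pics; cat > h.py <<'E'
from rig import ctrl
import numpy as np, cv2
def cap(n):
    c=ctrl.capture(n); c['R']=np.array(c['R']);c['t']=np.array(c['t']);return c
def save(c,f,crop=None,s=1):
    im=c['image'][:,:,::-1]
    if crop: im=im[crop[1]:crop[3],crop[0]:crop[2]]
    cv2.imwrite('pics/'+f,cv2.resize(im,None,fx=s,fy=s,interpolation=cv2.INTER_CUBIC))
def ray(c,u,v,z):
    d=c['R'].T@np.array([(u-c['cx'])/c['fx'],(v-c['cy'])/c['fy'],1]);o=-c['R'].T@c['t']
    return o+d*(z-o[2])/d[2]
def proj(c,X):
    p=c['R']@np.array(X,float)+c['t'];return p[0]/p[2]*c['fx']+c['cx'],p[1]/p[2]*c['fy']+c['cy']
E
python3 - <<'E'
from h import *
for n in('scene','top'):
    c=cap(n);save(c,n+'0.png',s=1.5);np.savez('pics/'+n+'0.npz',**c)
    print(n,c['fx'],c['cx'],c['cy'],-c['R'].T@c['t'],c['R'].round(2).tolist())
print(ctrl.sense())
E
```

```text
pics
scene 469.30999133523375 254.09068850986546 190.80351569343813 [-704.27365061 -126.53870876  864.90310506] [[0.13, -0.99, 0.0], [-0.48, -0.06, -0.88], [0.87, 0.11, -0.48]]
top 428.7184646641075 261.019225566922 193.9863862530265 [ 435.87799721  107.46369185 1340.60318705] [[0.0, -1.0, 0.07], [-0.99, -0.01, -0.15], [0.15, -0.07, -0.99]]
{'time_s': 0.1, 'joints': array([-1.43742172e+00,  3.13427582e-01,  1.49836445e+00,  5.40570988e-06,
        1.33101508e+00, -2.23358921e-01]), 'dq': array([ 0.00061927, -0.00051025, -0.00094663,  0.00100291,  0.00172885,
       -0.00102319]), 'tau': array([ 2.24342097e-03, -4.12899721e+01, -2.60141605e+01, -2.18715968e-04,
        3.02300694e-03,  9.19666860e-06]), 'eef_pos': array([ 183.32760889, -491.79358531,  303.37383874]), 'ee_rot': array([-6.06495055e-04,  9.84134711e-01,  1.77421818e-01,  2.99337448e-05]), 'force': array([-0.17746271, -0.54372895,  0.33038988]), 'wrist_torque': array([-0.00876263,  0.00424604, -0.06059071]), 'grip_force': 0.0, 'grip_width': 0.9982513914653316}
```

View pics/scene0.png

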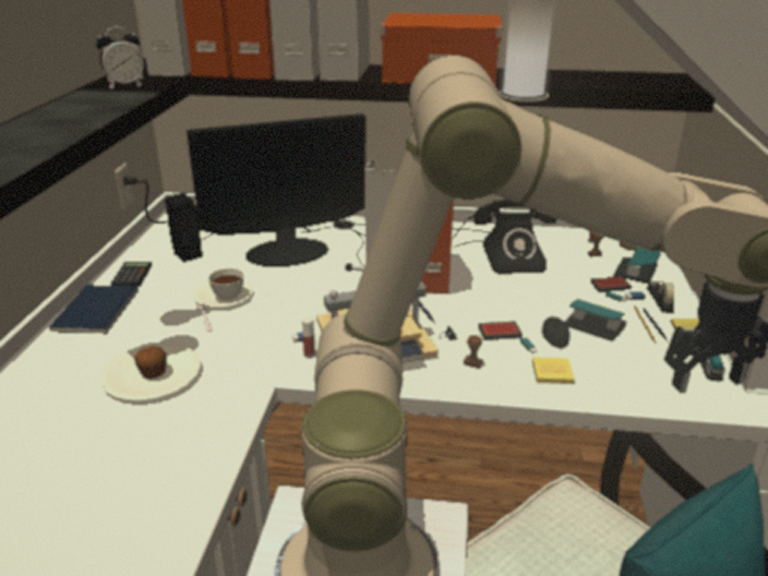

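View pics/top0.png

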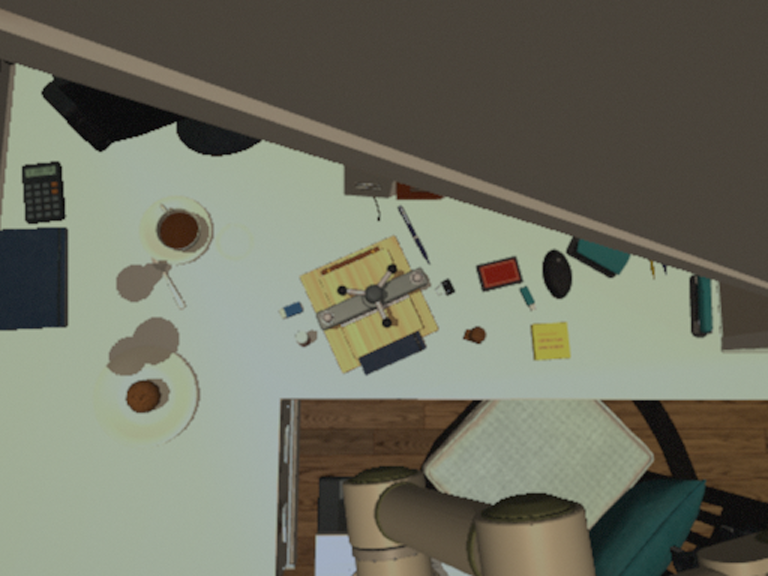

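The top view shows the press at about (370,300) in 1.5x pixels. The notebook's end sticks out towards the robot at (393,353), the hub is at (375,293), the balls are at (392,268), (343,291) and (387,322), and the back stop is at (350,262).

```bash
python3 - <<'E'
from h import *
c=dict(np.load('pics/top0.npz'));save(c,'topc.png',(180,145,310,255),6)
E
```

```text
(no output)
```

View pics/topc.png

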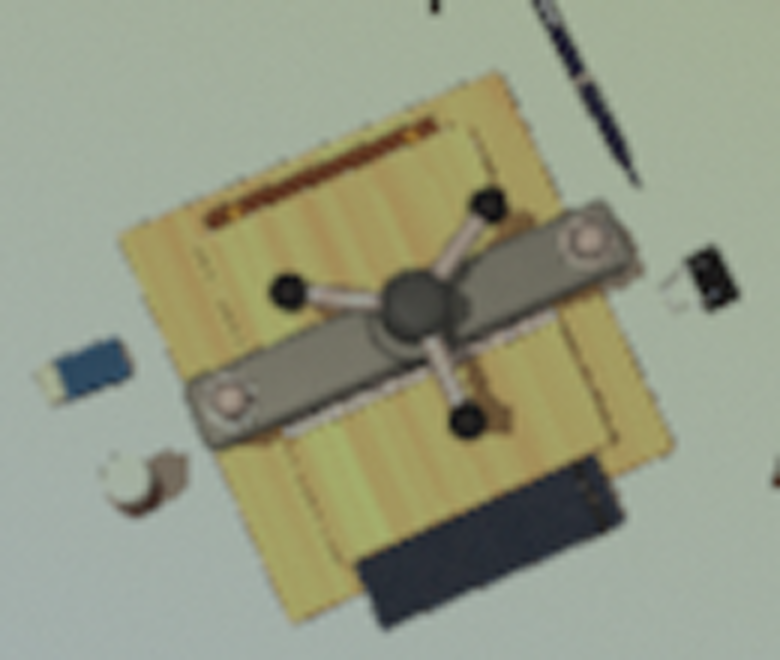

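The crop shows the nuts at (230,400) and (587,238), the hub at (416,304), the balls at (487,204), (289,292) and (467,420), the deck corners, and the notebook's near corners at (385,628) and (625,520).

```bash
python3 - <<'E'
from h import *
c=dict(np.load('pics/top0.npz'))
P=lambda u,v,z:ray(c,u/6+180-.4,v/6+145-.4,z)
nl,nr=P(230,400,147),P(587,238,147)
d=[P(*p,24) for p in((120,238),(498,75),(673,447),(296,622))]
yl=nl-nr;print('nuts',nl,nr,np.linalg.norm(yl),'mid',(nl+nr)/2)
yaw=np.arctan2(-yl[0],yl[1]);print('yaw nuts',yaw)
print('deck',np.round(d,1),[np.linalg.norm(d[i]-d[i-1]) for i in range(4)])
for a,b in((3,0),(2,1)):
    e=d[b]-d[a];print('yaw deck',np.arctan2(e[1],e[0]))
for a,b in((1,0),(2,3)):
    e=d[b]-d[a];print('yaw deck',np.arctan2(-e[0],e[1]))
cen=np.mean(d,0);yaw=.5*(yaw+np.mean([np.arctan2(*(d[b]-d[a])[[1,0]]) for a,b in((3,0),(2,1))]))
X=np.array([np.cos(yaw),np.sin(yaw),0]);Y=np.array([-X[1],X[0],0])
o=cen-5*X;print('origin deck',o,'yaw',yaw)
o=(o+(nl+nr)/2)/2;o[2]=0;print('origin',o)
loc=lambda p:np.round([(p-o)@X,(p-o)@Y],1)
print('stop bottom-right/left',loc(P(436,132,36)),loc(P(208,226,36)))
a,b=P(385,628,38),P(625,520,38);print('nb corners',a,b,loc(a),loc(b),np.linalg.norm(a-b))
for z in(176,181,186):
    h=P(416,304,z+14);print(z,'hub',h,loc(h))
    for q in((487,204),(289,292),(467,420)):
        e=P(*q,z)-h; print('  ball',P(*q,z).round(1),np.hypot(e[0],e[1]).round(1),np.degrees(np.arctan2(e[1],e[0])).round(1),end='')
    print()
np.savez('press.npz',o=o,yaw=yaw,X=X,Y=Y)
E
```

```text
nuts [569.00457227 138.58404526 147.        ] [648.08007417 -28.34749786 147.        ] 184.7134946080205 mid [608.54232322  55.1182737  147.        ]
yaw nuts 0.44238726524684785
deck [[666.  199.7  24. ]
 [756.3   4.5  24. ]
 [560.9 -86.8  24. ]
 [470.1 106.5  24. ]] [np.float64(217.03472885413618), np.float64(215.07805870481317), np.float64(215.6924054665533), np.float64(213.53053694875757)]
yaw deck 0.4442440151061633
yaw deck 0.43711922195281494
yaw deck 0.43310553799204105
yaw deck 0.43933699434798046
origin deck [608.78927176  53.84969303  24.        ] yaw 0.4415344418881685
origin [608.66579749  54.48398336   0.        ]
stop bottom-right/left [ 95.6 -63.8] [98.9 63.7]
nb corners [466.91979024  61.85370706  38.        ] [522.03916054 -59.79070615  38.        ] [-125.    67.2] [-127.2  -66.3] 133.54964712822894
176 hub [608.8441896   54.47015186 190.        ] [ 0.2 -0.1]
  ball [658.1  21.4 176. ] 59.4 -33.9  ball [615.7 111.9 176. ] 57.8 83.2  ball [557.8  30.2 176. ] 56.5 -154.5
181 hub [608.09255691  54.70043777 195.        ] [-0.4  0.4]
  ball [657.2  21.7 181. ] 59.1 -33.9  ball [614.9 111.9 181. ] 57.6 83.2  ball [557.3  30.5 181. ] 56.2 -154.5
186 hub [607.34092423  54.93072367 200.        ] [-1.  1.]
  ball [656.2  22.1 186. ] 58.9 -33.9  ball [614.1 111.9 186. ] 57.3 83.2  ball [556.8  30.8 186. ] 56.0 -154.5
```

```bash
cat >> h.py <<'E'
from scipy.spatial.transform import Rotation as Rn
D=np.load('press.npz');o,X,Y,yaw=D['o'],D['X'],D['Y'],float(D['yaw'])
def W(x,y,z): return o+x*X+y*Y+np.array([0,0,z])
def loc(p): q=np.array(p)-o; return np.array([q@X,q@Y,q[2]]).round(1)
def st():
    s=ctrl.sense();q=s['ee_rot'];R=Rn.from_quat([q[1],q[2],q[3],q[0]]);p=np.array(s['eef_pos'])
    return s,p,R,p+73*R.as_matrix()[:,2]
def target(tip,tilt):  # tip world; tilt deg, body leaning to press -x; tool y along press Y
    s,p,R,_=st()
    z=np.sin(np.radians(tilt))*X-np.cos(np.radians(tilt))*np.array([0,0,1])
    y=Y if R.as_matrix()[:,1]@Y>0 else -Y
    Rt=Rn.from_matrix(np.c_[np.cross(y,z),y,z])
    tcp=np.array(tip)-73*z
    print('shift',((tcp-p)/25).round(3),'turn',((Rt*R.inv()).as_rotvec(degrees=True)/5).round(3),'tcp',tcp.round(1))
E
python3 - <<'E'
from h import *
target(W(-165,0,150),20);target(W(-165,0,22),20)
E
```

```text
shift [10.144 18.604 -3.391] turn [ 1.541 -3.689  0.96 ] tcp [436.9 -26.7 218.6]
shift [10.144 18.604 -8.511] turn [ 1.541 -3.689  0.96 ] tcp [436.9 -26.7  90.6]
```

```bash
python3 -m creep '[[[0.7,1.2,0,0,0,0],[1.4,2.5,0,0,0,0],[2.1,3.8,0,0.1,-0.3,0.1],[2.8,5.1,-0.3,0.3,-0.7,0.2],[3.5,6.4,-0.6,0.4,-1.1,0.3],[4.2,7.7,-0.9,0.6,-1.4,0.4],[4.9,9,-1.2,0.7,-1.8,0.5],[5.6,10.3,-1.5,0.9,-2.1,0.6],[6.3,11.6,-1.8,1,-2.5,0.7],[7,12.9,-2.1,1.2,-2.8,0.8],[7.7,14.2,-2.4,1.3,-3.1,0.9],[8.4,15.5,-2.7,1.4,-3.4,0.95],[9.1,16.8,-3,1.54,-3.69,0.96],[9.8,18,-3.2,1.54,-3.69,0.96],[10.1,18.6,-3.4,1.54,-3.69,0.96],[10.14,18.6,-3.4,1.54,-3.69,0.96],[10.14,18.6,-3.4,1.54,-3.69,0.96],[10.14,18.6,-3.4,1.54,-3.69,0.96]]]' 0 40
python3 - <<'E'
from h import *
s,p,R,t=st();print(s['time_s'],p,loc(t),s['grip_width'],s['joints'].round(2))
target(W(-165,0,22),20)
c=cap('top');save(c,'t1.png',(190,170,310,270),6);np.savez('pics/t1.npz',**c)
E
```

```text
time_s: 1.6
eef_pos: [436.7, -27.4, 218.9]
ee_rot: [-0.037, 0.961, 0.216, 0.169]
force: [0.6, -0.5, 0.2]
grip_width: 0.001
grip_force: 0.0
1.6 [436.72969577 -27.41164847 218.94048858] [-165.5   -0.7  150.3] 0.0005878226721898836 [-0.45  0.12  2.02  0.37  0.81  0.45]
shift [ 0.007  0.029 -5.134] turn [0.016 0.003 0.006] tcp [436.9 -26.7  90.6]
```

View pics/t1.png

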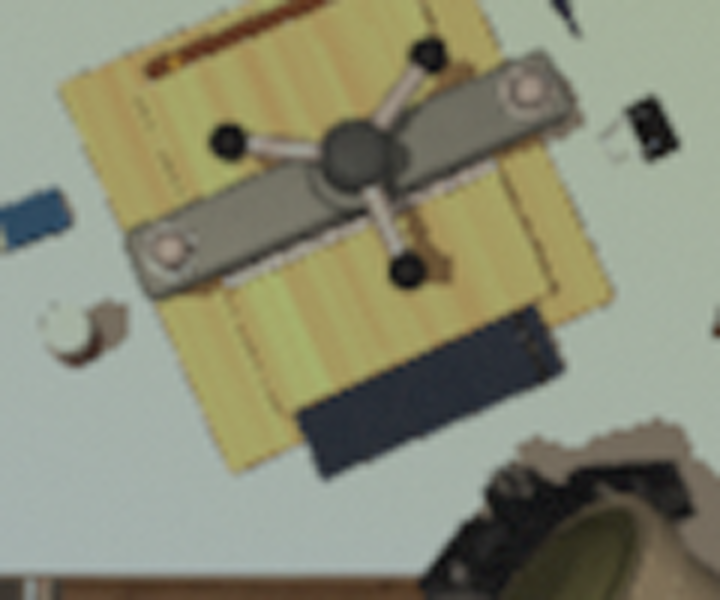

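The notebook's end runs from (322,475) to (562,368) in the crop and is clear of the gripper. The gripper is at lower right, around (585,500). I'll check this projection as I move down.

```bash
python3 - <<'E'
from h import *
c=dict(np.load('pics/t1.npz'));s,p,R,t=st()
f=lambda P:((np.array(proj(c,P))-[190,170])*6).round()
print(f(p),f(t),f(p-60*R.as_matrix()[:,2]),f(W(-126,0,38)))
E
python3 -m creep '[[[0,0,-1,0,0,0],[0,0,-2,0,0,0],[0,0,-3,0,0,0],[0,0,-4,0,0,0],[0,0.02,-4.8,0,0,0],[0,0.03,-5.13,0,0,0],[0,0.03,-5.13,0,0,0],[0,0.03,-5.13,0,0,0]]]'
python3 - <<'E'
from h import *
s,p,R,t=st();print(s['time_s'],p,loc(t),s['force'])
c=cap('scene');save(c,'s2.png',(180,180,320,260),5)
E
```

```text
[543. 537.] [503. 487.] [581. 583.] [444. 421.]
time_s: 2.32
eef_pos: [436.9, -27.0, 90.9]
ee_rot: [-0.037, 0.961, 0.215, 0.169]
force: [-0.7, -0.6, 0.2]
grip_width: 0.002
grip_force: 0.0
2.3167 [436.86821283 -27.01288384  90.88287005] [-165.2   -0.4   22.3] [-0.65420127 -0.62471167  0.16678271]
```

View pics/s2.png

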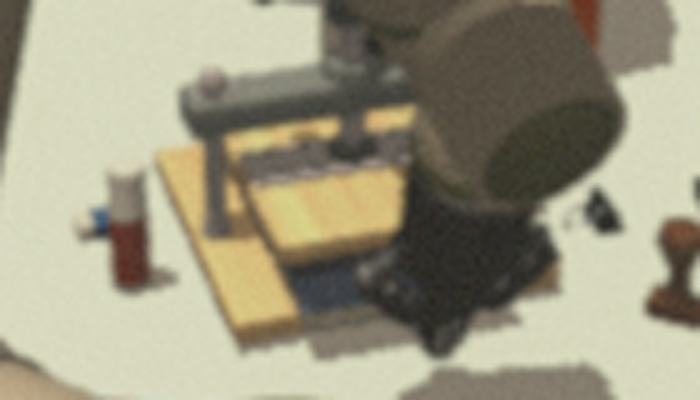

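The scene view shows the fingertip at (440,345) in front of the notebook's end, clear of the deck. The push comes next.

```bash
python3 -m creep '[[[0.2,0.09,0,0,0,0],[0.4,0.19,0,0,0,0],[0.6,0.28,0,0,0,0],[0.72,0.34,0,0,0,0],[0.8,0.38,0,0,0,0],[0.87,0.41,0,0,0,0],[0.94,0.44,0,0,0,0],[1.01,0.48,0,0,0,0],[1.08,0.51,0,0,0,0],[1.15,0.545,0,0,0,0],[1.15,0.545,0,0,0,0]]]'
python3 -c "
from h import *
s,p,R,t=st();print(loc(t),s['force'],s['force']@X)"
python3 -m creep '[[[0.07,0.034,0,0,0,0],[0.14,0.068,0,0,0,0],[0.14,0.068,0,0,0,0]]]'
python3 -c "
from h import *
s,p,R,t=st();print(loc(t),s['force'],s['force']@X)"
```

```text
time_s: 3.28
eef_pos: [465.8, -12.5, 90.6]
ee_rot: [-0.037, 0.961, 0.216, 0.169]
force: [0.3, 0.3, 0.2]
grip_width: -0.001
grip_force: 0.3
[-132.8    0.4   22. ] [0.26056151 0.3096263  0.1615212 ] 0.3678846425959683
time_s: 3.53
eef_pos: [469.4, -10.8, 90.6]
ee_rot: [-0.037, 0.961, 0.216, 0.17]
force: [-0.5, 0.2, -0.9]
grip_width: -0.002
grip_force: 0.2
[-128.9    0.4   22. ] [-0.51435534  0.22768359 -0.92734562] -0.3677317214963259
```

```bash
for i in 1; do python3 -m creep '[[[0.07,0.034,0,0,0,0],[0.14,0.068,0,0,0,0],[0.14,0.068,0,0,0,0]]]' | grep -E 'eef|force'; done
python3 -m creep '[[[0.07,0.034,0,0,0,0],[0.14,0.068,0,0,0,0],[0.14,0.068,0,0,0,0]]]'| grep -E 'eef|force'
python3 -c "
from h import *
s,p,R,t=st();print(loc(t),s['force'],s['force']@X);c=cap('top');save(c,'t3.png',(190,170,310,270),6)"
```

```text
eef_pos: [472.9, -9.1, 90.6]
force: [-0.3, -0.7, -0.8]
grip_force: 0.2
eef_pos: [474.4, -8.2, 90.4]
force: [-27.7, -18.1, 18.7]
grip_force: 16.5
[-123.5    0.6   21.7] [-27.65271065 -18.05543041  18.73244062] -32.71631072749957
```

View pics/t3.png

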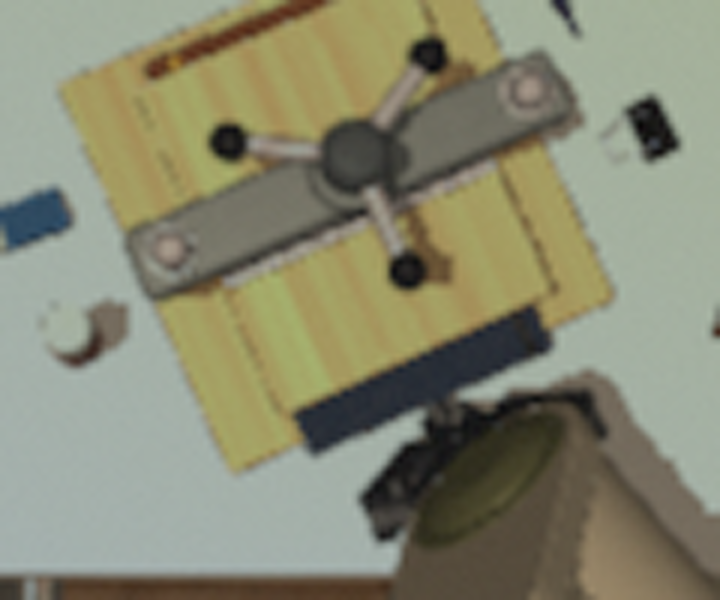

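The force peaked at 33 N and the notebook stopped. Its end edge, now from (312,452) to (550,347), is parallel to the board and about 25 mm out from it, so the notebook is home. I'll back off, raise the tool and go over the wheel.

```bash
python3 -m creep '[[[-0.1,-0.05,0,0,0,0],[-0.3,-0.14,0,0,0,0],[-0.8,-0.38,0.1,0,0,0],[-1.3,-0.6,0.5,0,0,0],[-1.6,-0.75,1.5,0,0,0],[-1.6,-0.75,2.9,0,0,0],[-1.6,-0.75,4.3,0,0,0],[-1.6,-0.75,5.7,0,0,0],[-1.6,-0.75,7,0,0,0],[-1.6,-0.75,8,0,0,0],[-1.6,-0.75,8,0,0,0]]]'
python3 - <<'E'
from h import *
g=np.radians(265)
P=o+40*np.array([np.cos(g),np.sin(g),0])
s,p,R,t=st();print(loc(t),s['force'])
target(P+[0,0,230],0)
c=cap('top');save(c,'t4.png',(190,170,310,270),6);np.savez('pics/t4.npz',**c)
E
```

```text
time_s: 5.0
eef_pos: [437.3, -26.6, 295.5]
ee_rot: [-0.035, 0.96, 0.216, 0.173]
force: [0.2, -0.4, 0.8]
grip_width: -0.001
grip_force: 0.0
[-164.2   -0.6  227.1] [ 0.23125484 -0.38466985  0.77845417]
shift [6.715 1.649 0.298] turn [-1.654  3.721 -0.016] tcp [605.2  14.6 303. ]
```

View pics/t4.png

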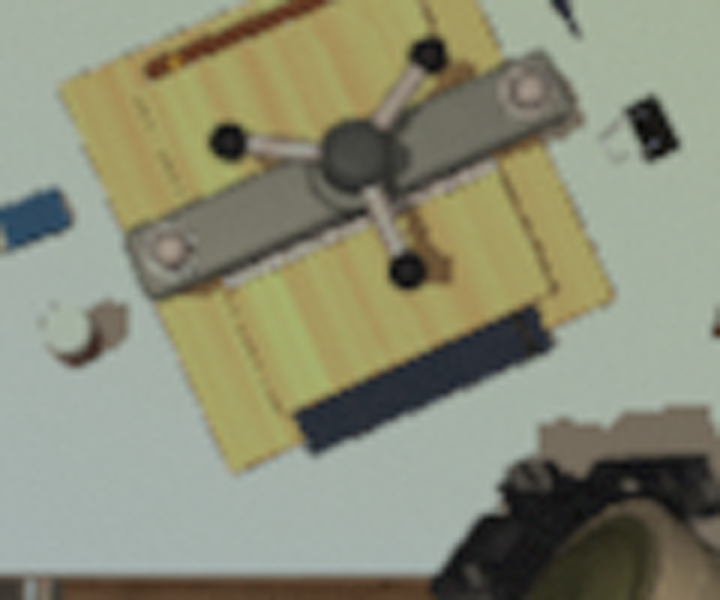

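The notebook stayed put, with near corners at (312,452) and (550,347). I'll check the numbers and move over the wheel gap.

```bash
python3 - <<'E'
from h import *
c=dict(np.load('pics/t4.npz'))
for q in((312,454),(551,347)): print(loc(ray(c,q[0]/6+189.6,q[1]/6+169.6,36)))
E
python3 -m creep '[[[1,0.25,0.3,-0.2,0.5,0],[2,0.5,0.3,-0.5,1.1,0],[3,0.75,0.3,-0.8,1.8,0],[4,1,0.3,-1.1,2.5,0],[5,1.25,0.3,-1.4,3.1,0],[6,1.5,0.3,-1.65,3.72,0],[6.72,1.65,0.3,-1.65,3.72,0],[6.72,1.65,0.3,-1.65,3.72,0],[6.72,1.65,0.3,-1.65,3.72,0]]]'
python3 - <<'E'
from h import *
s,p,R,t=st();print(loc(t),t-o,s['force'])
target(o+40*np.array([np.cos(np.radians(265)),np.sin(np.radians(265)),0])+[0,0,163],0)
E
```

```text
[-111.3   68.1   36. ]
[-113.6  -65.1   36. ]
time_s: 5.8
eef_pos: [604.1, 15.3, 296.0]
ee_rot: [-0.004, 0.976, 0.219, -0.005]
force: [-0.2, -0.2, 0.6]
grip_width: -0.001
grip_force: 0.0
[-21.5 -32.8 223. ] [ -5.38852275 -38.80889282 222.95639399] [-0.15272546 -0.17437593  0.61820519]
shift [ 0.042 -0.028 -2.398] turn [-0.054 -0.133  0.003] tcp [605.2  14.6 236. ]
```

```bash
python3 -m creep '[[[0.04,-0.03,-0.8,-0.05,-0.13,0],[0.04,-0.03,-1.5,-0.05,-0.13,0],[0.04,-0.03,-2.1,-0.05,-0.13,0],[0.04,-0.03,-2.4,-0.05,-0.13,0],[0.04,-0.03,-2.4,-0.05,-0.13,0]]]'
python3 - <<'E'
from h import *
s,p,R,t=st();print(loc(t),t-o,s['force'],s['joints'].round(2))
c=cap('top');save(c,'t5.png',(190,150,310,250),6)
r0=t-o
for n,a0 in((1,265),(2,145),(3,25)):
  for k in range(1,21):
    a=a0-6*k;b=np.array([np.cos(np.radians(a)),np.sin(np.radians(a))])*40-np.array([np.cos(np.radians(a0)),np.sin(np.radians(a0))])*40
    print((b/25).round(2).tolist(),end=',')
  print()
E
```

```text
time_s: 6.22
eef_pos: [603.9, 14.1, 236.4]
ee_rot: [-0.0, 0.976, 0.218, -0.0]
force: [0.5, 0.3, 0.5]
grip_width: 0.001
grip_force: 0.0
[-21.6 -34.4 163.4] [ -4.79813593 -40.36804857 163.40395669] [0.54976028 0.25011079 0.47350406] [-0.17  0.54  1.34  0.    1.26  0.96]
[-0.17, 0.02],[-0.33, 0.06],[-0.49, 0.12],[-0.64, 0.19],[-0.78, 0.28],[-0.91, 0.39],[-1.03, 0.5],[-1.14, 0.63],[-1.23, 0.77],[-1.31, 0.92],[-1.37, 1.07],[-1.42, 1.23],[-1.45, 1.4],[-1.46, 1.57],[-1.45, 1.73],[-1.43, 1.9],[-1.39, 2.06],[-1.33, 2.22],[-1.26, 2.37],[-1.17, 2.51],
[0.1, 0.13],[0.22, 0.25],[0.35, 0.36],[0.49, 0.45],[0.63, 0.53],[0.79, 0.6],[0.95, 0.64],[1.12, 0.67],[1.28, 0.68],[1.45, 0.68],[1.62, 0.65],[1.78, 0.61],[1.94, 0.56],[2.09, 0.48],[2.23, 0.39],[2.36, 0.29],[2.48, 0.17],[2.59, 0.05],[2.68, -0.09],[2.76, -0.24],
[0.06, -0.16],[0.11, -0.32],[0.14, -0.48],[0.15, -0.65],[0.14, -0.82],[0.12, -0.98],[0.08, -1.14],[0.02, -1.3],[-0.05, -1.45],[-0.14, -1.59],[-0.24, -1.73],[-0.36, -1.85],[-0.49, -1.95],[-0.63, -2.05],[-0.77, -2.13],[-0.93, -2.19],[-1.09, -2.24],[-1.26, -2.26],[-1.42, -2.28],[-1.59, -2.27],
```

View pics/t5.png

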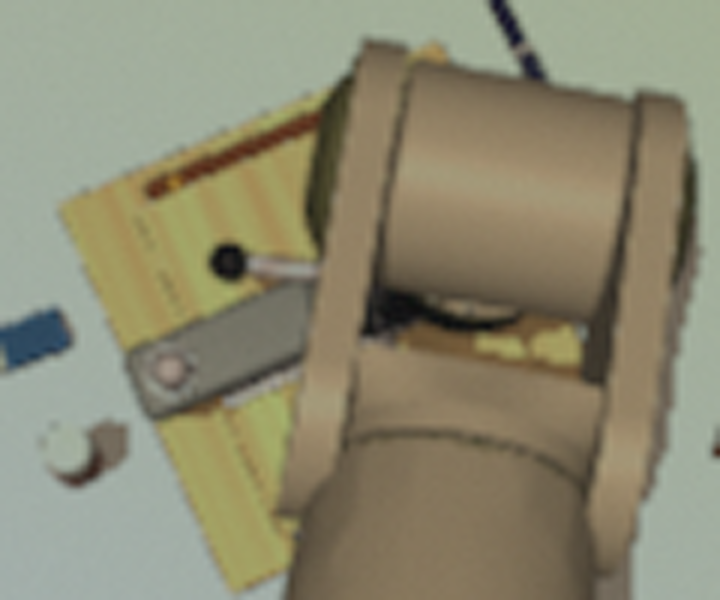

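The arm covers the hub. The left ball at (230,262) hasn't moved and the fingertip is in the gap without contact. First 120° of pushing:

```bash
python3 -m creep '[[[-0.17,0.02,0,0,0,0],[-0.33,0.06,0,0,0,0],[-0.49,0.12,0,0,0,0],[-0.64,0.19,0,0,0,0],[-0.78,0.28,0,0,0,0],[-0.91,0.39,0,0,0,0],[-1.03,0.5,0,0,0,0],[-1.14,0.63,0,0,0,0],[-1.23,0.77,0,0,0,0],[-1.31,0.92,0,0,0,0],[-1.37,1.07,-0.01,0,0,0],[-1.42,1.23,-0.02,0,0,0],[-1.45,1.4,-0.03,0,0,0],[-1.46,1.57,-0.04,0,0,0],[-1.45,1.73,-0.05,0,0,0],[-1.43,1.9,-0.06,0,0,0],[-1.39,2.06,-0.06,0,0,0],[-1.33,2.22,-0.06,0,0,0],[-1.26,2.37,-0.06,0,0,0],[-1.17,2.51,-0.06,0,0,0]]]'
python3 - <<'E'
from h import *
s,p,R,t=st();r=t-o;print(r,np.hypot(r[0],r[1]),np.degrees(np.arctan2(r[1],r[0])),s['force'])
E
```

```text
time_s: 7.93
eef_pos: [575.4, 76.6, 236.2]
ee_rot: [0.001, 0.976, 0.218, 0.0]
force: [-1.8, -4.6, -0.7]
grip_width: 0.002
grip_force: 2.3
[-33.25314984  21.96431127 163.21693259] 39.85226397607034 146.55451131162556 [-1.82295559 -4.63337037 -0.73736587]
```

```bash
python3 -m creep '[[[0.1,0.13,0,0,0,0],[0.22,0.25,0,0,0,0],[0.35,0.36,0,0,0,0],[0.49,0.45,0,0,0,0],[0.63,0.53,0,0,0,0],[0.79,0.6,0,0,0,0],[0.95,0.64,-0.02,0,0,0],[1.12,0.67,-0.02,0,0,0],[1.28,0.68,-0.04,0,0,0],[1.45,0.68,-0.04,0,0,0],[1.62,0.65,-0.06,0,0,0],[1.78,0.61,-0.06,0,0,0],[1.94,0.56,-0.08,0,0,0],[2.09,0.48,-0.08,0,0,0],[2.23,0.39,-0.08,0,0,0],[2.36,0.29,-0.08,0,0,0],[2.48,0.17,-0.08,0,0,0],[2.59,0.05,-0.08,0,0,0],[2.68,-0.09,-0.08,0,0,0],[2.76,-0.24,-0.08,0,0,0]]]'
python3 - <<'E'
from h import *
s,p,R,t=st();r=t-o;print(r,np.hypot(r[0],r[1]),np.degrees(np.arctan2(r[1],r[0])),s['force'])
E
```

```text
time_s: 9.6
eef_pos: [644.1, 72.3, 233.9]
ee_rot: [-0.001, 0.976, 0.219, -0.0]
force: [-2.7, 4.9, -0.7]
grip_width: 0.001
grip_force: 2.4
[ 35.37474171  17.92220198 160.94696739] 39.65573949438085 26.86852361704715 [-2.73363331  4.9334084  -0.72470777]
```

```bash
python3 -m creep '[[[0.06,-0.16,0,0,0,0],[0.11,-0.32,0,0,0,0],[0.14,-0.48,0,0,0,0],[0.15,-0.65,-0.02,0,0,0],[0.14,-0.82,-0.02,0,0,0],[0.12,-0.98,-0.04,0,0,0],[0.08,-1.14,-0.04,0,0,0],[0.02,-1.3,-0.06,0,0,0],[-0.05,-1.45,-0.06,0,0,0]]]'
cat > q.py <<'E'
from h import *
import sys
s,p,R,t=st();r=t-o;a=np.arctan2(r[1],r[0]);T=np.array([np.sin(a),-np.cos(a),0])
print('r',np.hypot(r[0],r[1]).round(1),'ang',np.degrees(a).round(1),'z',t[2].round(1),'tang',round(float(s['force']@T),2),'rad',round(float(s['force'][0]*np.cos(a)+s['force'][1]*np.sin(a)),2),'t',s['time_s'])
n=int(sys.argv[1]) ;step=float(sys.argv[2]);a0=float(sys.argv[3])
for k in range(1,n+1):
    b=np.radians(a0-step*k);c=np.radians(a0);print((1.6*np.array([np.cos(b)-np.cos(c),np.sin(b)-np.sin(c)])).round(2).tolist(),end=',')
E
python3 q.py 10 3 -29
```

```text
time_s: 10.35
eef_pos: [643.5, 35.5, 232.9]
ee_rot: [-0.0, 0.976, 0.219, 0.001]
force: [1.3, 4.7, -2.2]
grip_width: -0.004
grip_force: 2.1
r 39.8 ang -28.4 z 159.9 tang -4.79 rad -1.13 t 10.35
[-0.04, -0.07],[-0.09, -0.14],[-0.14, -0.21],[-0.19, -0.27],[-0.25, -0.34],[-0.31, -0.39],[-0.37, -0.45],[-0.44, -0.5],[-0.5, -0.55],[-0.58, -0.6],
```

```bash
python3 -m creep '[[[-0.04,-0.07,0,0,0,0],[-0.09,-0.14,0,0,0,0],[-0.14,-0.21,0,0,0,0],[-0.19,-0.27,0,0,0,0],[-0.25,-0.34,0,0,0,0],[-0.31,-0.39,0,0,0,0]]]' >/dev/null
python3 q.py 6 3 -47
```

```text
r 40.3 ang -47.0 z 160.3 tang -4.62 rad -2.14 t 10.85
[-0.06, -0.06],[-0.13, -0.11],[-0.2, -0.16],[-0.27, -0.2],[-0.34, -0.24],[-0.42, -0.28],
```

```bash
python3 -m creep '[[[-0.06,-0.06,0,0,0,0],[-0.13,-0.11,0,0,0,0],[-0.2,-0.16,0,0,0,0],[-0.27,-0.2,-0.02,0,0,0],[-0.34,-0.24,-0.02,0,0,0],[-0.42,-0.28,-0.03,0,0,0]]]' >/dev/null
python3 q.py 6 3 -65
```

```text
r 40.6 ang -64.9 z 160.0 tang -5.25 rad -0.82 t 11.35
[-0.08, -0.03],[-0.16, -0.06],[-0.24, -0.09],[-0.32, -0.11],[-0.4, -0.13],[-0.48, -0.14],
```

```bash
python3 -m creep '[[[-0.08,-0.03,0,0,0,0],[-0.16,-0.06,0,0,0,0],[-0.24,-0.09,0,0,0,0],[-0.32,-0.11,-0.02,0,0,0],[-0.4,-0.13,-0.02,0,0,0],[-0.48,-0.14,-0.03,0,0,0]]]' >/dev/null
python3 q.py 8 3 -83
```

```text
r 40.6 ang -82.7 z 159.0 tang -5.24 rad -0.46 t 11.85
[-0.08, -0.01],[-0.17, -0.01],[-0.25, -0.01],[-0.33, -0.01],[-0.42, 0.0],[-0.5, 0.02],[-0.58, 0.04],[-0.66, 0.06],
```

```bash
python3 -m creep '[[[-0.08,-0.01,0,0,0,0],[-0.17,-0.01,0,0,0,0],[-0.25,-0.01,0,0,0,0],[-0.33,-0.01,-0.02,0,0,0],[-0.42,0,-0.02,0,0,0],[-0.5,0.02,-0.03,0,0,0],[-0.58,0.04,-0.03,0,0,0],[-0.66,0.06,-0.03,0,0,0]]]' >/dev/null
python3 q.py 8 3 -107
```

```text
r 40.8 ang -106.3 z 158.2 tang -4.22 rad -0.11 t 12.5167
[-0.08, 0.03],[-0.16, 0.06],[-0.23, 0.09],[-0.31, 0.13],[-0.38, 0.17],[-0.45, 0.22],[-0.52, 0.27],[-0.58, 0.32],
```

```bash
python3 -m creep '[[[-0.08,0.03,0,0,0,0],[-0.16,0.06,0,0,0,0],[-0.23,0.09,0,0,0,0],[-0.31,0.13,0,0,0,0],[-0.38,0.17,0,0,0,0],[-0.45,0.22,0,0,0,0],[-0.52,0.27,0,0,0,0],[-0.58,0.32,0,0,0,0]]]' >/dev/null
python3 q.py 8 3 -131
```

```text
r 40.4 ang -130.8 z 157.9 tang -5.34 rad -1.54 t 13.1833
[-0.06, 0.06],[-0.12, 0.12],[-0.18, 0.18],[-0.23, 0.24],[-0.28, 0.31],[-0.32, 0.38],[-0.36, 0.46],[-0.4, 0.53],
```

```bash
python3 -m creep '[[[-0.06,0.06,0,0,0,0],[-0.12,0.12,0,0,0,0],[-0.18,0.18,0,0,0,0],[-0.23,0.24,0,0,0,0],[-0.28,0.31,0,0,0,0],[-0.32,0.38,0,0,0,0],[-0.36,0.46,0,0,0,0],[-0.4,0.53,0,0,0,0]]]' >/dev/null
python3 q.py 8 3 -155
```

```text
r 40.0 ang -148.3 z 158.5 tang -26.67 rad 0.73 t 13.85
[-0.03, 0.08],[-0.06, 0.16],[-0.09, 0.24],[-0.11, 0.32],[-0.13, 0.4],[-0.14, 0.48],[-0.15, 0.56],[-0.15, 0.65],
```

It went stiff at about 27 N tangential, roughly 1 N·m, after about 6.6 rad, so the notebook is clamped. I'll back the finger off, raise it clear and look.

```bash
python3 -m creep '[[[0.08,-0.15,0,0,0,0],[0.17,-0.29,0,0,0,0],[0.28,-0.41,0,0,0,0],[0.34,-0.47,0,0,0,0],[0.36,-0.49,0.5,0,0,0],[0.36,-0.49,1.2,0,0,0],[0.36,-0.49,2.2,0,0,0],[0.36,-0.49,3.4,0,0,0],[-0.8,-0.9,3.6,0,0,0],[-2,-1.5,3.6,0,0,0],[-3.2,-2.1,3.6,0,0,0],[-4.4,-2.7,3.6,0,0,0],[-5.6,-3.3,3.6,0,0,0],[-6.6,-3.8,3.6,0,0,0],[-6.6,-3.8,3.6,0,0,0],[-6.6,-3.8,3.6,0,0,0]]]'
python3 - <<'E'
from h import *
a=cap('top');b=cap('scene')
A=cv2.resize(a['image'][150:270,170:320],None,fx=4,fy=4,interpolation=2);B=cv2.resize(b['image'][170:260,180:330],(600,280) ,interpolation=2)
B=cv2.resize(b['image'][185:248,190:310],None,fx=5,fy=5,interpolation=2)[:, :600]
Z=np.vstack([A[:,:600],B])[:,:,::-1]
cv2.imwrite('pics/f6.png',cv2.resize(Z,None,fx=.75,fy=.75,interpolation=cv2.INTER_AREA));print(ctrl.sense()['force'])
E
```

```text
time_s: 15.18
eef_pos: [406.6, -57.5, 320.9]
ee_rot: [0.0, 0.976, 0.218, 0.001]
force: [0.4, 0.6, 0.5]
grip_width: -0.001
grip_force: 0.0
[-0.13021486  0.18405427  0.49751848]
```

View pics/f6.png

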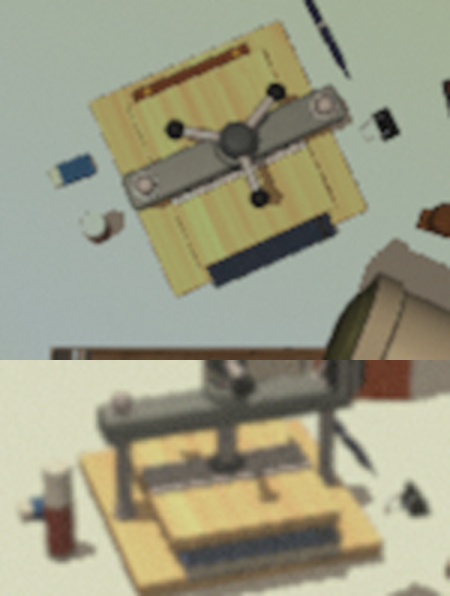

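The board is down on the notebook and the hub has dropped. The notebook's end strip, (213,275) to (337,228), is parallel to the board, the bystanders are in place and the arm is clear.

```bash
python3 -c "
from rig import ctrl
print(ctrl.finish_job())"
```

```text
the job is handed in; nothing more can be done
None
```

I pushed the notebook home against the back stop and turned the wheel clockwise until the board clamped it firmly; the other things on the desk look undisturbed, the arm is clear, and I handed the job in at about 15 s.

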